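Lock the blue gas diffuser tube into the blue push-fit fitting

TASK

On the welding table, take the gas diffuser tube with the blue sleeve out of its yellow rack and push it down into the push-fit fitting with the blue collar until it snaps in and its flange sits flush on the collar, then let go. Leave the orange tube in the rack.

Things in the scene. Friction and masses are not known exactly. Their poses are not given: they have to be found in the camera images.
- tube_blue: Rigid upright tube, 120 g, in a rack hole. Origin: centre of its foot, z up the tube. Heights above the foot: steel leg 22 mm in diameter to 46 mm (foot bevelled to 16 mm, locking groove at 14-26 mm); blue flange 60 mm in diameter, 46-52 mm; blue grip sleeve 28 mm in diameter, 52-105 mm (grip at about 80 mm); brass diffuser 18 mm in diameter to 125 mm. Lift it over 46 mm to clear the rack.
- fitting_blue: Push-fit fitting bolted down, mouth up. Origin: centre of the underside of its 80 mm square base, z up. Bore 28 mm; blue funnel collar on top, rim 65 mm above origin, opening 50 mm, outside 60 mm. Sprung balls in the bore stop a dropped tube about halfway, its foot 30 to 42 mm above origin; a push of about 10 N takes it past them into its lock. Home: flange on the rim (hard stop), foot 19 mm above origin.
- tube_orange: The same tube with orange flange and sleeve, same origin, to be left in the rack. The rack is a fixed yellow block 180 x 75 x 62 mm with two 26 mm square through holes 100 mm apart along its long side; each tube hangs in one (which one varies) with its flange on the rack's top.
- fitting_orange: The same fitting with an orange collar, bolted down and empty, same origin. Not to be used.
There are look-alikes about, which are no part of the job. Of the things shaped like the tube_blue, the blue one is meant.

How it is judged:
By the outcome, as a careful person would: the job done as asked, in the order asked, and still so for the second after the job is handed in, with the robot touching nothing.
It also fails if it takes over 38 s, if anything falls off the work surface, if the arm or the gripper's body presses on something with over 40 N, if the wrist force passes 120 N, or if a joint passes its speed limit or range.

ROBOT

A 6-joint arm with a two-finger parallel gripper is mounted at the origin on the work surface. World frame = base frame: x ahead of the robot, y to its left, z up, the work surface at z = 0. Lengths are in mm, angles in rad, forces in N, time in s.
With the tool pointing down it reaches from about 275 to 1000 mm from the base axis. Payload 8.4 kg.
Tool frame: the origin (TCP) lies on the mounting face of the last link; the fingertips stand 173 mm ahead of it and the grasp point (between the pads) lies 155 mm ahead of it; z points along the fingers, y is the line along which they close (so a half turn about z gives the same grasp; the last joint's range is limited). The gripper opens to 85 mm and grips with 20 to 120 N. Pads are 22 mm wide; open, the fingers measure 114 mm over their backs; the gripper's body (76 mm by 85 mm) begins 54 mm behind the grasp point. The pads swing forward as they close: fully open they stand 13 mm farther back than shut.
Start: joints at [-0.002, 0.353, 1.633, -0, 1.155, -0.002], TCP at [625.004, -0, 404.681] pointing down, gripper open.
Joint ranges: [-2.63, 2.63], [-0.92, 2.1], [0.06, 2.66], [-1.3, 4.44], [0, 2.69], [-3.02, 3.02]. Speed limits (rad/s): [2.22, 2.22, 2.79, 3.14, 3.14, 3.14].

INTERFACE

Orientations are given as [roll, pitch, yaw] about the fixed x, y, z axes, in that order (R = Rz(yaw) Ry(pitch) Rx(roll)).
In Python, from rig import r gives the robot as it stands.
- The arm moves only by the tool apply_moves, never from a script. Its argument "deltas" is a list of rows, each an object with "claw": the gripper command: -1 is fully open, 1 is shut, values between are in proportion; "delta_pos": the shift along the tool's x, y, z in cm, a list of three; "yaw": the turn about the tool's z in rad. In form: [{"claw": claw, "delta_pos": [tx, ty, tz], "yaw": yaw}, ...]. A call has 1 to 8 rows; each row shifts and turns the commanded pose from where the row before left it, along the tool's axes as they then stand; what a row does not reach is not made up. A row lasts 1/8 s, in which the tool goes at most 62.5 mm and 10.7 degrees, less where a joint would pass 70% of its speed; a pose out of reach is approached as far as the arm can. A call with a gripper value outside its range is refused whole. The fingers move at their own pace and stop on an object; "grip_force" is the grip in N (left out, the last holds). Time passes only in rows, so rows that do not move let the fingers close. It gives the time, the measured TCP pose, the force, the opening and the grip force at its end, in the units of the state.
- r.sense(): the state, without advancing time (a new reading comes with each control period).
- r.grab_frame(name): name is "scene" or "side" or "wrist"; returns a dict with "img" (400x640x3 uint8, blue, green, red), "z_map" (400x640 float32, mm along the optical axis (not along the pixel's ray), 0 where there is no reading), "fx", "fy", "cx", "cy" (pixels), "eye" and "rotation" of the camera in the world; the wrist camera has in their place "T_tool_cam" (4x4, takes a point from camera to tool coordinates, whose origin is the TCP and whose axes are the flange's). Camera axes: x right, y up, looking along -z (the intrinsics and any distortion apply to the point x, -y, -z); pixel columns grow to the right and rows downward; lengths in mm; the calibration is good to about 2 mm. A picture is of the moment at which its call begins: read the wrist's pose just before it.
- r.sign_off(): hands the job in; it is judged then, once.
The state is a dict: "clock": time; "qpos": joint angles; "qvel": joint speeds; "joint_efforts": joint torques, N m; "eef_pos": TCP position; "tcp_rot": TCP orientation; "contact_force": force on the tool from outside, world axes, zero at the start; "wrist_torque": the same for the moment, N m; "opening": opening from 0.0 (shut) to 1.0 (fully open); "grasp_force": force on a finger pad.
Only numpy, scipy, OpenCV 4.12 (cv2) and the standard library are available. Lean on these libraries where they do the work, as an engineer would, in place of code of your own. Each camera call takes 0.05 s, during which the arm holds its last target. There are 200 camera calls.

## Working session

There is one attempt and no reset: what is moved stays moved. The work goes in short steps, Python scripts to look and compute and a tool call to move; the robot and the scene stay as the last step left them, time stands still between calls to the robot, and variables do not carry over. Pictures are saved under pics/ and viewed, at most 10 in all, crops included, and the job is handed in when it is done.

Besides the shell and the picture viewer there is one more tool, called after ">>>" as name([rows], argument=value, ...), one row to a line, values as JSON. apply_moves: Moves the arm, as the interface text tells. Its arguments: {"type":"object","properties":{"deltas":{"type":"array"},"grip_force":{"type":"number"}},"required":["deltas"]}

```bash
mkdir -p pics; cat > h.py <<'E'
import numpy as np, cv2
from rig import r
from scipy.spatial.transform import Rotation as R
def cloud(name):
    s=r.sense(); f=r.grab_frame(name); z=f["z_map"]; v,u=np.mgrid[0:400,0:640]
    P=np.stack([(u-f["cx"])/f["fx"]*z,-(v-f["cy"])/f["fy"]*z,-z],-1)
    if "T_tool_cam" in f:
        T=np.array(f["T_tool_cam"]); P=P@T[:3,:3].T+T[:3,3]
        P=P@R.from_euler("xyz",s["tcp_rot"]).as_matrix().T+np.array(s["eef_pos"])
    else: P=P@np.array(f["rotation"]).reshape(3,3).T+np.array(f["eye"])
    P[z<=0]=np.nan
    return f,P
E
python3 - <<'E'
from h import *
print(r.sense())
for n in("scene","side"):
    f,P=cloud(n); cv2.imwrite(f"pics/{n}0.png",f["img"]); np.save(n,P)
    print(n,{k:(v if np.size(v)<17 else 0) for k,v in f.items() if k not in("img","z_map")})
E
```

```text
{'clock': 0.0, 'qpos': array([-2.37924094e-03,  3.53629507e-01,  1.63414901e+00,  9.65259325e-07,
        1.15518402e+00, -2.42661419e-03]), 'qvel': array([-0.00062386,  0.00021036, -0.00087741, -0.0005333 , -0.00068944,
       -0.00172638]), 'joint_efforts': array([-2.03471049e-03, -6.05236173e+01, -3.42063046e+01, -2.62302356e-04,
        9.48130677e-03,  3.61521288e-06]), 'eef_pos': array([6.24759138e+02, 1.36984276e-02, 4.03966791e+02]), 'tcp_rot': array([-3.14022278e+00, -4.20670864e-06,  1.57084331e+00]), 'contact_force': array([ 0.00142127,  0.65798364, -0.08339101]), 'wrist_torque': array([-0.02113528,  0.03050726,  0.04927223]), 'grasp_force': 0.0, 'opening': 0.9972899362914951}Traceback (most recent call last):
  File "<stdin>", line 4, in <module>
  File "h.py", line 10, in cloud
    else: P=P@np.array(f["rotation"]).reshape(3,3).T+np.array(f["eye"])
              ~~~~~~~~~~~~~~~~~~~~~~~~~~~~~~~^^^^^
ValueError: cannot reshape array of size 3 into shape (3,3)
```

Rotation is roll/pitch/yaw.

```bash
sed -i 's/np.array(f\["rotation"\]).reshape(3,3).T/R.from_euler("xyz",f["rotation"]).as_matrix().T/' h.py
python3 - <<'E'
from h import *
for n in("scene","side"):
    f,P=cloud(n); cv2.imwrite(f"pics/{n}0.png",f["img"]); np.save(n,P)
    print(n,{k:v for k,v in f.items() if k not in("img","z_map")}, np.nanpercentile(P[...,2],[5,20,50]))
    hsv=cv2.cvtColor(f["img"],cv2.COLOR_BGR2HSV)
    for c,lo,hi in(("blue",95,130),("orange",4,17),("yellow",20,35)):
        m=cv2.inRange(hsv,(lo,120,50),(hi,255,255))
        k,L,S,C=cv2.connectedComponentsWithStats(m)
        for i in range(1,k):
            if S[i,4]>60:
                Q=P[L==i]; print(c,S[i],np.nanpercentile(Q,[2,50,98],axis=0).round().tolist())
E
```

```text
scene {'fx': 441.0071187734235, 'fy': 441.0071187734235, 'cx': 312.84798252988844, 'cy': 194.92040759072003, 'eye': array([1140.83627486,  305.45735543,  580.87336892]), 'rotation': array([0.91411613, 0.02253755, 2.03729816])} [-333.07804383   -0.9688875     0.85979777]
blue [584   0  17  36 171] [[-962.0, 453.0, -4.0], [-951.0, 463.0, 50.0], [-942.0, 474.0, 114.0]]
blue [329  28   9  17  83] [[-964.0, -676.0, -199.0], [-951.0, -650.0, -175.0], [-937.0, -626.0, -129.0]]
blue [556  62  22  27 303] [[-961.0, 421.0, -244.0], [-951.0, 451.0, -198.0], [-939.0, 473.0, -140.0]]
blue [   0   97  107   91 6813] [[541.0, -708.0, 9.0], [648.0, -595.0, 91.0], [711.0, -590.0, 133.0]]
blue [289 191  31  22 423] [[541.0, -40.0, 47.0], [558.0, -21.0, 59.0], [597.0, 11.0, 67.0]]
blue [436 190  34  41 756] [[488.0, 224.0, 66.0], [515.0, 249.0, 76.0], [533.0, 269.0, 122.0]]
blue [   0  319   61   81 1964] [[888.0, -753.0, -683.0], [911.0, -719.0, -505.0], [935.0, -715.0, -346.0]]
orange [  0   0  22  39 235] [[202.0, -1285.0, 129.0], [253.0, -1276.0, 191.0], [292.0, -1269.0, 227.0]]
orange [  12    0  
[... 1806 characters left out ...]
21.0]]
orange [393 221  33  22 424] [[553.0, -239.0, -1.0], [589.0, -204.0, 57.0], [619.0, -130.0, 64.0]]
orange [ 535  249  105  109 1086] [[737.0, -544.0, -1.0], [759.0, -455.0, 14.0], [796.0, -326.0, 20.0]]
yellow [247  80  36  38 835] [[509.0, 493.0, 3.0], [586.0, 605.0, 51.0], [619.0, 753.0, 112.0]]
yellow [ 151   85   80   49 2735] [[242.0, 599.0, 1.0], [351.0, 607.0, 51.0], [481.0, 755.0, 79.0]]
yellow [ 282  126   46   42 1204] [[502.0, 209.0, 2.0], [568.0, 239.0, 43.0], [643.0, 301.0, 68.0]]
yellow [260 139  16  30 309] [[456.0, 221.0, -1.0], [465.0, 248.0, 37.0], [489.0, 382.0, 62.0]]
yellow [571 281  68  69 170] [[740.0, -541.0, 20.0], [753.0, -493.0, 22.0], [774.0, -414.0, 24.0]]
```

View pics/scene0.png

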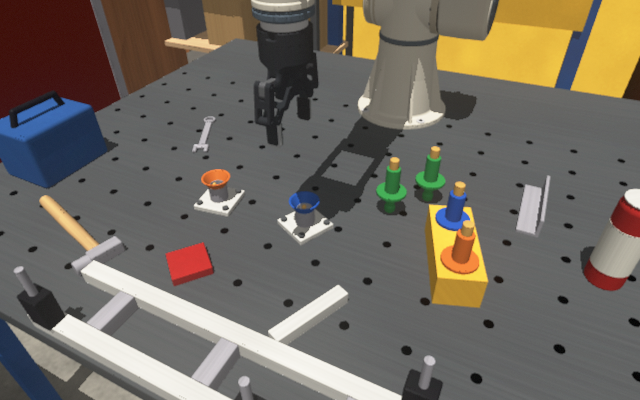

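View pics/side0.png

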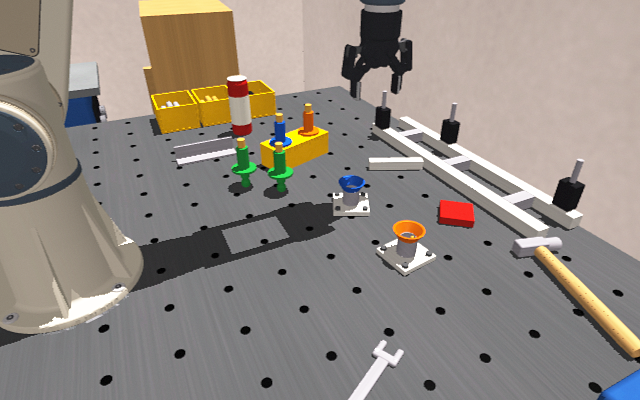

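The scene view shows the blue-sleeved tube at (455,205) in the rack with the orange one at (463,245). The blue fitting is at (305,210), the orange fitting at (217,185), and two green decoys at (392,180) and (432,165). The side view agrees. Next I'll fit the centres.

```bash
cat >> h.py <<'E'
from scipy.optimize import least_squares
COL={"blue":(95,130),"orange":(4,17),"green":(50,85)}
def fit(f,P,col,box,zr,rad):
    hsv=cv2.cvtColor(f["img"],cv2.COLOR_BGR2HSV); lo,hi=COL[col]
    m=cv2.inRange(hsv,(lo,100,40),(hi,255,255))>0
    m&=(P[...,0]>box[0])&(P[...,0]<box[1])&(P[...,1]>box[2])&(P[...,1]<box[3])&(P[...,2]>zr[0])&(P[...,2]<zr[1])
    Q=P[m]
    if len(Q)<8: return None
    s=least_squares(lambda c:np.hypot(Q[:,0]-c[0],Q[:,1]-c[1])-rad,Q[:,:2].mean(0),loss="soft_l1",f_scale=1)
    return s.x.round(1),len(Q),np.percentile(Q[:,2],[2,50,98]).round(1),np.abs(s.fun).mean().round(2)
E
python3 - <<'E'
from h import *
for n in("scene","side"):
    f,P=cloud(n); print(n)
    print("tb",fit(f,P,"blue",(450,570,180,330),(75,130),14))
    print("to",fit(f,P,"orange",(560,680,200,350),(75,130),14))
    print("fb",fit(f,P,"blue",(500,640,-80,60),(58,75),27.5))
    hsv=cv2.cvtColor(f["img"],cv2.COLOR_BGR2HSV)
    m=cv2.inRange(hsv,(50,100,40),(85,255,255))
    k,L,S,C=cv2.connectedComponentsWithStats(m)
    for i in range(1,k):
        if S[i,4]>100: print(S[i],np.nanpercentile(P[L==i],[5,50,95],axis=0).round().tolist())
E
```

```text
scene
tb (array([503.3, 247.7]), 388, array([ 76.2, 101.4, 121.8]), np.float64(0.93))
to (array([597.6, 280.5]), 491, array([ 76.4, 103.6, 122.5]), np.float64(1.1))
fb (array([571.5, -14.1]), 256, array([58.4, 63.5, 66.6]), np.float64(2.28))
[416 155  29  46 725] [[371.0, 157.0, 12.0], [393.0, 181.0, 53.0], [408.0, 200.0, 104.0]]
[376 166  31  47 759] [[440.0, 98.0, 11.0], [464.0, 123.0, 53.0], [480.0, 141.0, 103.0]]
side
tb (array([505.9, 250.6]), 175, array([ 77.1, 100. , 120.9]), np.float64(1.19))
to (array([600.6, 282.5]), 167, array([ 76.7,  99.6, 123.5]), np.float64(1.57))
fb (array([569.6, -15.3]), 168, array([58.3, 62.5, 64.9]), np.float64(1.94))
[231 145  26  43 545] [[361.0, 154.0, 7.0], [380.0, 169.0, 52.0], [404.0, 192.0, 103.0]]
[267 150  26  42 535] [[431.0, 94.0, 8.0], [449.0, 110.0, 52.0], [472.0, 133.0, 102.0]]
```

>>> apply_moves([
  {"claw": -1,"delta_pos": [4,-2,0],"yaw": 0},
  {"claw": -1,"delta_pos": [4,-2,0],"yaw": 0},
  {"claw": -1,"delta_pos": [4,-2,0],"yaw": 0},
  {"claw": -1,"delta_pos": [4,-2,0],"yaw": 0},
  {"claw": -1,"delta_pos": [4,-2,0],"yaw": 0},
  {"claw": -1,"delta_pos": [4.9,-2,0],"yaw": 0},
  {"claw": -1,"delta_pos": [0,0,0],"yaw": 0},
  {"claw": -1,"delta_pos": [0,0,0],"yaw": 0},
])

```text
clock: 1.25
eef_pos: [504.9, 249.0, 404.6]
tcp_rot: [-3.142, 0.0, 1.572]
contact_force: [-0.8, 0.0, 0.4]
opening: 0.999
grasp_force: 0.0
```

```bash
python3 - <<'E'
from h import *
f,P=cloud("wrist"); cv2.imwrite("pics/w1.png",f["img"]); s=r.sense(); print(s["eef_pos"],s["tcp_rot"],s["clock"])
print(np.array(f["T_tool_cam"]).round(2).tolist())
for n in("wrist","scene","side"):
    f,P=cloud(n)
    print(n,fit(f,P,"blue",(450,570,180,330),(73,118),14),fit(f,P,"blue",(450,570,180,330),(60,72),24),fit(f,P,"blue",(500,640,-80,60),(58,75),27.5))
E
```

```text
[505.22945048 248.49345898 404.64732728] [3.14152006e+00 3.60969629e-04 1.57067635e+00] 1.3
[[0.0, 0.95, 0.31, 77.55], [1.0, -0.0, 0.0, 0.75], [0.0, 0.31, -0.95, 31.3], [0.0, 0.0, 0.0, 1.0]]
wrist (array([504.7, 249.7]), 313, array([ 74.1,  98.2, 117.8]), np.float64(0.15)) (array([504.5, 248. ]), 1564, array([66. , 67.5, 69.2]), np.float64(3.61)) (array([569.6, -12.7]), 36, array([58.3, 63.9, 65.4]), np.float64(0.81))
scene (array([503.3, 247.7]), 331, array([ 74.1,  95.7, 117.2]), np.float64(0.74)) (array([503.4, 247.2]), 358, array([64.7, 67.9, 71.3]), np.float64(4.61)) (array([571.4, -14. ]), 270, array([58.3, 63.5, 66.5]), np.float64(2.3))
side (array([505.9, 250. ]), 160, array([ 74.3,  95.7, 116.6]), np.float64(1.11)) (array([502.8, 247.5]), 96, array([61.7, 67.2, 69.6]), np.float64(4.08)) (array([569.6, -15.4]), 166, array([58.3, 62.5, 65.3]), np.float64(1.99))
```

View pics/w1.png

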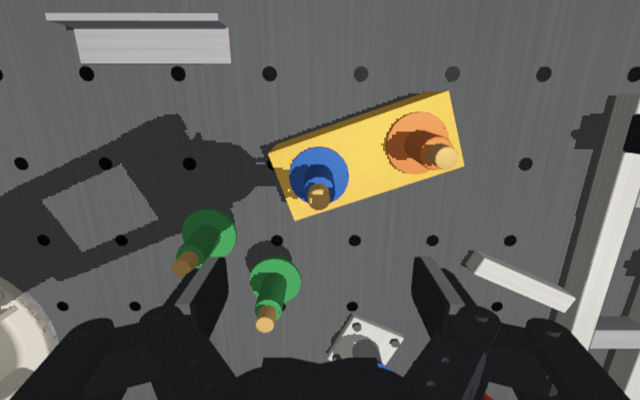

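The wrist view shows the blue tube at (318,185) standing in the rack under the gripper. The green decoys are at (205,240) and (272,285), clear of the fingers. Descending now.

>>> apply_moves([
  {"claw": -1,"delta_pos": [0.05,0,4],"yaw": 0},
  {"claw": -1,"delta_pos": [0,0,4],"yaw": 0},
  {"claw": -1,"delta_pos": [0,0,4],"yaw": 0},
  {"claw": -1,"delta_pos": [0,0,2.9],"yaw": 0},
  {"claw": -1,"delta_pos": [0,0,0],"yaw": 0},
  {"claw": -1,"delta_pos": [0,0,0],"yaw": 0},
])

```text
clock: 2.2
eef_pos: [505.7, 249.3, 256.7]
tcp_rot: [3.141, -0.0, 1.57]
contact_force: [0.5, -0.0, 0.5]
opening: 1.003
grasp_force: 0.0
```

>>> apply_moves([
  {"claw": 1,"delta_pos": [0,0,0],"yaw": 0},
  {"claw": 1,"delta_pos": [0,0,0],"yaw": 0},
  {"claw": 1,"delta_pos": [0,0,0],"yaw": 0},
  {"claw": 1,"delta_pos": [0,0,0],"yaw": 0},
  {"claw": 1,"delta_pos": [0,0,0],"yaw": 0},
  {"claw": 1,"delta_pos": [0,0,0],"yaw": 0},
  {"claw": 1,"delta_pos": [0,0,0],"yaw": 0},
  {"claw": 1,"delta_pos": [0,0,0],"yaw": 0},
], grip_force=70)

```text
clock: 3.2
eef_pos: [505.2, 249.6, 256.4]
tcp_rot: [3.141, -0.0, 1.571]
contact_force: [-1.1, -0.2, 5.1]
opening: 0.31
grasp_force: 68.5
```

>>> apply_moves([
  {"claw": 1,"delta_pos": [0,0,-1],"yaw": 0},
  {"claw": 1,"delta_pos": [0,0,-2],"yaw": 0},
  {"claw": 1,"delta_pos": [0,0,-3],"yaw": 0},
  {"claw": 1,"delta_pos": [0,0,-3],"yaw": 0},
  {"claw": 1,"delta_pos": [0,0,-1],"yaw": 0},
  {"claw": 1,"delta_pos": [0,0,0],"yaw": 0},
])

```text
clock: 3.95
eef_pos: [505.0, 249.5, 356.0]
tcp_rot: [3.141, -0.0, 1.571]
contact_force: [-0.7, -0.2, -1.6]
opening: 0.311
grasp_force: 68.8
```

>>> apply_moves([
  {"claw": 1,"delta_pos": [-3,0.8,0],"yaw": 0},
  {"claw": 1,"delta_pos": [-4,1,0],"yaw": 0},
  {"claw": 1,"delta_pos": [-4,1,0],"yaw": 0},
  {"claw": 1,"delta_pos": [-4,1,0],"yaw": 0},
  {"claw": 1,"delta_pos": [-4,1,0],"yaw": 0},
  {"claw": 1,"delta_pos": [-4,1,0],"yaw": 0},
  {"claw": 1,"delta_pos": [-3.3,0.7,0],"yaw": 0},
  {"claw": 1,"delta_pos": [0,0,0],"yaw": 0},
])

```text
clock: 4.95
eef_pos: [569.9, -15.4, 354.1]
tcp_rot: [-3.139, 0.0, 1.568]
contact_force: [-0.1, 0.3, 0.3]
opening: 0.311
grasp_force: 68.9
```

```bash
python3 - <<'E'
from h import *
s=r.sense(); print(s["eef_pos"],s["tcp_rot"],s["opening"],s["contact_force"])
pics=[]
for n in("wrist","scene","side"):
    f,P=cloud(n); pics.append(f["img"])
    print(n,"tube",fit(f,P,"blue",(500,640,-80,60),(172,225),14),"flange",fit(f,P,"blue",(500,640,-80,60),(150,171),29),"fit",fit(f,P,"blue",(500,640,-80,60),(45,75),27.5))
cv2.imwrite("pics/c1.png",np.hstack([cv2.resize(pics[1][80:280,200:440],(400,333)),cv2.resize(pics[2][60:260,240:480],(400,333))]))
cv2.imwrite("pics/w2.png",pics[0])
E
```

```text
[569.88068743 -15.41484933 354.0855701 ] [-3.13937725e+00  2.97990127e-04  1.56809247e+00] 0.31110158627127715 [-0.05665541  0.29823611  0.2935466 ]
wrist tube (array([570.2, -15.8]), 4143, array([174.3, 209.8, 218.9]), np.float64(1.08)) flange (array([570. , -22.9]), 4121, array([162.9, 165.1, 168.6]), np.float64(4.32)) fit (array([569.7, -18.8]), 1408, array([47.9, 61. , 65.3]), np.float64(3.94))
scene tube (array([568.4, -16.1]), 193, array([172.7, 195.2, 219.3]), np.float64(0.93)) flange (array([565.3, -18.2]), 405, array([160.7, 166. , 169.6]), np.float64(5.63)) fit (array([573.7, -12.6]), 439, array([47.4, 60. , 66.8]), np.float64(4.07))
side tube (array([570.2, -12.7]), 251, array([172.5, 197.6, 218.1]), np.float64(1.26)) flange (array([571.7, -10.6]), 272, array([159.9, 164.8, 170.1]), np.float64(5.89)) fit (array([568.4, -16.9]), 318, array([47.3, 58.4, 64.7]), np.float64(4.22))
```

View pics/c1.png

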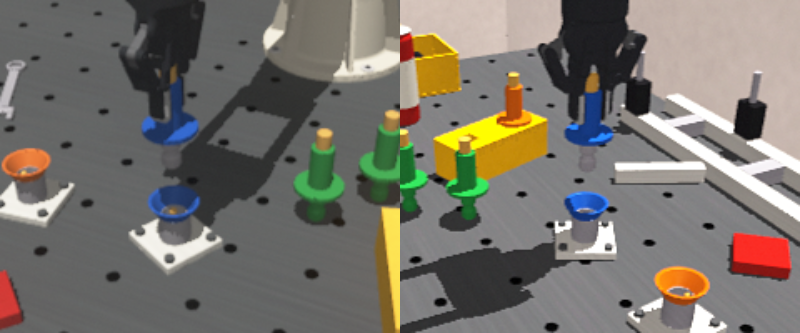

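The crop shows the tube held upright right above the blue collar, which is at about (172,205) on the left and (587,205) on the right. I'll refine the rim centre with an annulus fit.

```bash
python3 - <<'E'
from h import *
for n in("wrist","scene","side"):
    f,P=cloud(n)
    hsv=cv2.cvtColor(f["img"],cv2.COLOR_BGR2HSV); m=cv2.inRange(hsv,(95,100,40),(130,255,255))>0
    m&=(abs(P[...,0]-570)<45)&(abs(P[...,1]+15)<45)&(P[...,2]>40)&(P[...,2]<72)
    Q=P[m]; print(n,len(Q),np.percentile(Q,[1,99],axis=0).round(1).tolist())
    T=Q[Q[:,2]>60.5]
    def e(c):
        d=np.hypot(T[:,0]-c[0],T[:,1]-c[1]); return np.maximum(0,24-d)+np.maximum(0,d-30)+1e-3*(d-27)
    print(least_squares(e,[570,-15],loss="soft_l1").x.round(1),len(T))
    # pixel ellipse of the blob hull -> ray to plane z=65
    c=max(cv2.findContours(m.astype(np.uint8),0,1)[0],key=cv2.contourArea)
    print(cv2.boundingRect(c))
E
```

```text
wrist 1285 [[542.0, -18.0, 47.7], [597.8, 14.8, 65.6]]
[569.9 -14.6] 675
(286, 158, 69, 41)
scene 433 [[542.4, -41.3, 46.9], [597.5, 11.9, 66.5]]
[571.3 -14.2] 201
(289, 191, 30, 23)
side 324 [[542.8, -42.1, 45.9], [596.4, 14.0, 65.2]]
[570.1 -14.7] 118
(339, 175, 26, 18)
```

>>> apply_moves([
  {"claw": 1,"delta_pos": [0.1,0,1.5],"yaw": 0},
  {"claw": 1,"delta_pos": [0,0,2],"yaw": 0},
  {"claw": 1,"delta_pos": [0,0,1.5],"yaw": 0},
  {"claw": 1,"delta_pos": [0,0,0.5],"yaw": 0},
  {"claw": 1,"delta_pos": [0,0,0.5],"yaw": 0},
  {"claw": 1,"delta_pos": [0,0,0],"yaw": 0},
])

```text
clock: 6.0
eef_pos: [570.1, -12.5, 295.7]
tcp_rot: [3.142, 0.0, 1.571]
contact_force: [0.6, -0.7, -2.6]
opening: 0.313
grasp_force: 68.9
```

>>> apply_moves([
  {"claw": 1,"delta_pos": [0,0,0.4],"yaw": 0},
  {"claw": 1,"delta_pos": [0,0,0.4],"yaw": 0},
  {"claw": 1,"delta_pos": [0,0,0.4],"yaw": 0},
  {"claw": 1,"delta_pos": [0,0,0],"yaw": 0},
])

```text
clock: 6.5
eef_pos: [569.8, -12.5, 283.3]
tcp_rot: [-3.141, -0.0, 1.571]
contact_force: [0.6, 1.0, -0.9]
opening: 0.31
grasp_force: 68.9
```

>>> apply_moves([
  {"claw": 1,"delta_pos": [-0.2,0,0],"yaw": 0},
  {"claw": 1,"delta_pos": [0,0,0.4],"yaw": 0},
  {"claw": 1,"delta_pos": [0,0,0.4],"yaw": 0},
  {"claw": 1,"delta_pos": [0,0,0],"yaw": 0},
])

```text
clock: 7.0
eef_pos: [570.1, -14.4, 275.6]
tcp_rot: [3.141, -0.0, 1.571]
contact_force: [0.8, 1.3, -3.6]
opening: 0.309
grasp_force: 68.8
```

>>> apply_moves([
  {"claw": 1,"delta_pos": [0,0,0.4],"yaw": 0},
  {"claw": 1,"delta_pos": [0,0,0.4],"yaw": 0},
  {"claw": 1,"delta_pos": [0,0,0.3],"yaw": 0},
  {"claw": 1,"delta_pos": [0,0,0],"yaw": 0},
])

```text
clock: 7.5
eef_pos: [569.6, -14.5, 263.8]
tcp_rot: [-3.14, -0.0, 1.571]
contact_force: [0.7, -0.3, -7.2]
opening: 0.311
grasp_force: 69.9
```

>>> apply_moves([
  {"claw": 1,"delta_pos": [0,0,0.2],"yaw": 0},
  {"claw": 1,"delta_pos": [0,0,0.2],"yaw": 0},
  {"claw": 1,"delta_pos": [0,0,0],"yaw": 0},
])

```text
clock: 7.88
eef_pos: [569.8, -14.5, 260.5]
tcp_rot: [-3.141, 0.0, 1.571]
contact_force: [-1.3, 1.1, -1.8]
opening: 0.312
grasp_force: 70.1
```

>>> apply_moves([
  {"claw": 1,"delta_pos": [0,0,0.1],"yaw": 0},
  {"claw": 1,"delta_pos": [0,0,0],"yaw": 0},
])

```text
clock: 8.12
eef_pos: [569.9, -14.5, 259.6]
tcp_rot: [-3.141, 0.0, 1.571]
contact_force: [-1.4, 0.5, -1.3]
opening: 0.311
grasp_force: 70.2
```

```bash
python3 - <<'E'
from h import *
s=r.sense(); print(s["eef_pos"],s["contact_force"])
for n in("wrist","scene","side"):
    f,P=cloud(n); Q=fit(f,P,"blue",(520,620,-60,40),(66,76),25); print(n,Q)
    if n=="side": cv2.imwrite("pics/c2.png",cv2.resize(f["img"][110:230,280:430],(750,600)))
E
```

```text
[569.90052114 -14.51892898 259.63505072] [-1.36627192  0.50385632 -1.25017548]
wrist (array([570.3, -16.5]), 4096, array([68.2, 70.7, 73.7]), np.float64(4.15))
scene (array([569.7, -16.2]), 370, array([66.7, 71.5, 74.1]), np.float64(4.67))
side (array([571.3, -14. ]), 242, array([66.6, 70. , 74.7]), np.float64(5.0))
```

View pics/c2.png

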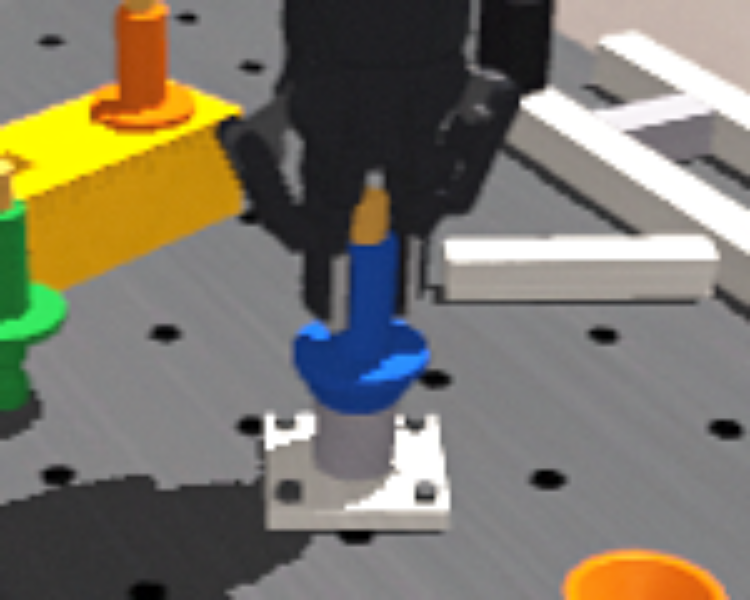

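The flange sits on the collar at (360,355) with its top at about 71 mm, which is its home height. I'll press on to confirm the hard stop.

>>> apply_moves([
  {"claw": 1,"delta_pos": [0,0,0.1],"yaw": 0},
  {"claw": 1,"delta_pos": [0,0,0],"yaw": 0},
])

```text
clock: 8.52
eef_pos: [570.0, -14.5, 259.4]
tcp_rot: [-3.142, 0.0, 1.571]
contact_force: [-5.0, -0.0, 8.1]
opening: 0.31
grasp_force: 71.3
```

>>> apply_moves([
  {"claw": 1,"delta_pos": [0,0,0.1],"yaw": 0},
  {"claw": 1,"delta_pos": [0,0,0],"yaw": 0},
])

```text
clock: 8.78
eef_pos: [569.9, -14.5, 259.3]
tcp_rot: [3.142, 0.0, 1.571]
contact_force: [-8.0, 0.3, 18.8]
opening: 0.312
grasp_force: 72.4
```

Hard stop confirmed at 19 N. I'll ease off, release and retreat.

>>> apply_moves([
  {"claw": 1,"delta_pos": [0,0,-0.2],"yaw": 0},
  {"claw": -1,"delta_pos": [0,0,0],"yaw": 0},
  {"claw": -1,"delta_pos": [0,0,0],"yaw": 0},
  {"claw": -1,"delta_pos": [0,0,0],"yaw": 0},
  {"claw": -1,"delta_pos": [0,0,0],"yaw": 0},
  {"claw": -1,"delta_pos": [0,0,0],"yaw": 0},
  {"claw": -1,"delta_pos": [0,0,0],"yaw": 0},
  {"claw": -1,"delta_pos": [0,0,0],"yaw": 0},
])

```text
clock: 9.78
eef_pos: [570.0, -14.5, 259.7]
tcp_rot: [-3.142, -0.0, 1.571]
contact_force: [0.2, -0.1, -0.1]
opening: 1.002
grasp_force: 0.0
```

>>> apply_moves([
  {"claw": -1,"delta_pos": [0,0,-2],"yaw": 0},
  {"claw": -1,"delta_pos": [0,0,-4],"yaw": 0},
  {"claw": -1,"delta_pos": [0,0,-4],"yaw": 0},
  {"claw": -1,"delta_pos": [0,0,-4],"yaw": 0},
  {"claw": -1,"delta_pos": [0,0,0],"yaw": 0},
  {"claw": -1,"delta_pos": [0,0,0],"yaw": 0},
])

```text
clock: 10.52
eef_pos: [569.7, -14.5, 399.2]
tcp_rot: [-3.141, 0.0, 1.571]
contact_force: [-0.5, 0.1, -0.3]
opening: 1.001
grasp_force: 0.0
```

```bash
python3 - <<'E'
from h import *
s=r.sense(); print(s["eef_pos"],s["contact_force"],s["opening"])
for n in("wrist","scene","side"):
    f,P=cloud(n); print(n,fit(f,P,"blue",(520,620,-60,40),(64,76),25),fit(f,P,"blue",(520,620,-60,40),(78,135),14))
    if n=="side": cv2.imwrite("pics/c3.png",cv2.resize(f["img"][90:230,260:460],(800,560)))
E
```

```text
[569.68029354 -14.49201599 399.24539995] [-0.50269795  0.14297283 -0.31354251] 1.0009169391934583
wrist (array([570. , -16.5]), 1712, array([68.9, 70.4, 72.1]), np.float64(3.77)) (array([570.1, -14.8]), 699, array([ 81. , 121.7, 124.6]), np.float64(1.3))
scene (array([569.9, -15.5]), 400, array([64.9, 71.3, 74.5]), np.float64(4.52)) (array([569. , -16.4]), 320, array([ 78.9, 103.2, 124.5]), np.float64(0.85))
side (array([571. , -14.3]), 262, array([64.4, 69.9, 75.3]), np.float64(4.93)) (array([571.5, -13.6]), 256, array([ 78.8, 102. , 123.6]), np.float64(1.0))
```

View pics/c3.png

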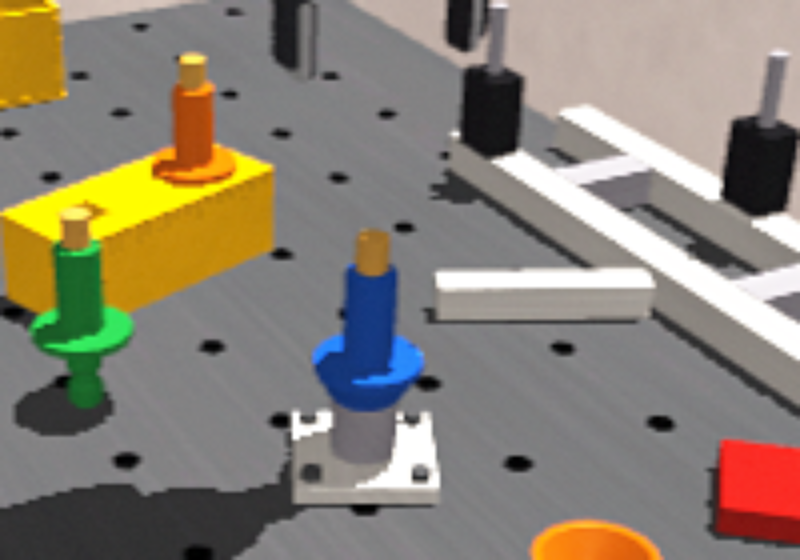

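The blue tube stands upright in the blue fitting with its flange flush on the collar at (368,365). The orange tube is still in the rack at (195,150), and the gripper is clear.

```bash
python3 -c "from rig import r; print(r.sign_off())"
```

```text
the job is handed in; nothing more can be done
None
```

The blue tube is seated to its hard stop in the blue-collared fitting with its flange flush, and I released it and handed the job in at about 11 s; the orange tube is still in the rack.

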